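# Roll a hex bar keyway-up and lay it in its drilling cradle

## Task

Roll the hexagonal aluminium bar over on the bench top, one flat at a time and letting it come to rest on each flat, until the face with the long milled keyway is on top. Then lift it and lower it (do not drop it) into the two saddles of the grey cradle, still keyway up, slide it along until its end is against the steel end stop, and let go. Leave the other things on the bench where they are.

Things in the scene. Friction and masses are not known exactly. Their poses are not given: they have to be found in the camera images.
- hex_bar: plain aluminium hexagonal bar, 40 mm across flats, 46 across corners, flats 23 mm wide, 140 mm long, 0.4 to 0.7 kg. Origin at its middle (20 mm above the bench when it lies on a flat); y axis along the bar, z axis straight out of the keyway face. Starts lying crosswise (y axis to the left within 20 degrees), keyway on the lower face toward the robot: two flats, 23 mm each, away from the robot bring it on top.
- keyway (a point): middle of the keyway face, 20 mm from the bar's middle: a groove 10 mm wide, 3.5 mm deep along the whole flat, showing as a notch at both ends. The bar's friction is about 0.5 to 0.7: pushed level at its mid-height corner it may slide; swept upward about its far bottom edge, or pushed close to its top edge, it tips, and beyond 30 degrees falls onto the next flat by itself.
- cradle: fixed cradle left or right of the bar: base plate 110 (x) x 190 (y) x 10 mm, origin under its middle, on the bench; y axis along the trough, to the left within 20 degrees. Two grey saddles, each 22 mm long at y = -48 and +48 mm; between them 74 mm are free for fingers beside the bar, down to 10 mm height. The +y end is open.
- cradle_seat (a point): where the bar's middle belongs, 50 mm above the cradle's underside, axes as the cradle's: there it lies in the trough with its end against the stop. Trough floor 30 mm high, 25 mm wide; cheeks slope outward at 60 degrees to 51 mm height, following the bar's lower half with 0.8 mm play each side (mouth 49 mm).
- stop_face (a point): middle of the steel end stop's face, at the cradle's y = -70 mm, 50 mm high: an upright plate across the trough, 40 mm wide, its top 62 mm above the bench.
- tin: bystander: round open tin, 76 mm, 22 high, behind the work on the left; origin under its middle
- valve_a: bystander: engine valve standing on its head, 31 mm wide, 98 high, behind the work on the left; origin under its middle
- valve_b: bystander: engine valve standing on its head, 26 mm wide, 96 high, behind the work on the left; origin under its middle
- spanner_s: bystander: combination spanner, 146 mm long, 6 high, lying between the bar and the cradle, pointing away from the robot; origin under its middle

How it is judged:
On the way, in this order (a step that is already met when the one before it is completed fails the run):
1. the bar is rolled over one flat and rests on the bench with the keyway on an upper sloping face (angle between hex_bar's own z axis and vertical between 0.93 and 1.17 rad and height (world z) of hex_bar below 0.03 m and linear speed of hex_bar below 0.05 m/s and angular speed of hex_bar below 0.5 rad/s), for 0.2 s.
2. the bar is rolled over again and rests on the bench with the keyway on top (angle between hex_bar's own z axis and vertical below 0.12 rad and height (world z) of hex_bar below 0.03 m and linear speed of hex_bar below 0.05 m/s and angular speed of hex_bar below 0.5 rad/s), for 0.2 s.
At the end, for the whole second after the job is handed in: The bar rests in both saddles with the keyway on top (within 0.1 rad), its middle within 3 mm of the seat across and in height, its end within 4 mm of the end stop, in line with the trough within 0.06 rad, released and at rest (angle between hex_bar's own z axis and vertical below 0.1 rad and x of hex_bar in the frame of cradle_seat between -0.003 and 0.003 m and y of hex_bar in the frame of cradle_seat between -0.004 and 0.004 m and z of hex_bar in the frame of cradle_seat between -0.003 and 0.003 m and angle between the y axis of hex_bar and the y axis of cradle_seat, either way round below 0.06 rad and linear speed of hex_bar below 0.02 m/s); the robot touches nothing.
It fails at once if the bar is let go in the air more than about 25 mm above its seat (contact force between hex_bar and the fingers below 0.05 N and height (world z) of hex_bar above 0.078 m).
It fails at once if a standing valve is knocked over (angle between any of valve_a, valve_b's own z axis and vertical above 0.4 rad).
It fails at once if another thing on the bench is shifted by more than 30 mm (distance of any of tin, valve_a, valve_b, spanner_s from where it was at the start of the episode above 0.03 m).
It also fails if it takes over 61 s, if anything falls off the work surface, if the arm or the gripper's body presses on something with over 40 N, if the wrist force passes 120 N, or if a joint passes its speed limit or range.

## Robot

A 7-joint arm with a two-finger parallel gripper is mounted at the origin on a cart in front of the work surface, level with it; the furniture and walls round the work are solid. World frame = base frame: x ahead of the robot, y to its left, z up, the work surface at z = 0. Lengths are in m, angles in rad, forces in N, time in s.
With the tool pointing down it reaches from about 0.425 to 0.95 m from the base axis. Payload 4.7 kg.
Tool frame: the origin (TCP) lies at the very end of the fingers, on their centre line; the grasp point (between the pads) lies 19 mm behind it; z points along the fingers, y is the line along which they close (so a half turn about z gives the same grasp; the last joint's range is limited). The gripper opens to 85 mm and grips with 20 to 120 N. Pads are 22 mm wide; open, the fingers measure 114 mm over their backs; the gripper's body (76 mm by 85 mm) begins 54 mm behind the grasp point. The pads swing forward as they close: fully open they stand 13 mm farther back than shut.
Start: joints at [-1.317, 0.469, -0.049, 1.532, 0.024, 1.141, -0.082], TCP at [0.188, 0.648, 0.231] pointing down, gripper open.
Joint ranges: [-2.59, 2.59], [-0.33, 1.99], [-1.39, 1.29], [0.1, 2.45], [-1.04, 4.18], [0.21, 1.99], [-2.66, 2.66]. Speed limits (rad/s): [2.57, 2.57, 3.14, 3.14, 3.14, 3.14, 3.14].

## Interface

Orientations are given as a rotation vector (axis times angle).
In Python, from rig import manip, camera, camera_model, ticket gives the robot as it stands.
- The arm moves only by the tool send_rows, never from a script. Its argument "steps" is one flat list of numbers, 6 for each row, row after row: the shift along the tool's x, y, z each as a share of 2.5 cm, from -1 to 1, then the turn, a rotation vector about the tool's x, y, z each as a share of 45 degrees, from -1 to 1. A call has 1 to 8 rows; each row shifts and turns the commanded pose from where the row before left it, along the tool's axes as they then stand; what a row does not reach is not made up. A row lasts 1/8 s, in which the tool goes at most 62.5 mm and 10.7 degrees, less where a joint would pass 70% of its speed; a pose out of reach is approached as far as the arm can. A call with a number of a shift or a turn outside -1 to 1 is refused whole. A call with a gripper value outside its range is refused whole. "hand" is the closure, from 0 (fully open) to 1 (shut), set as the call begins (left out, the last holds). The fingers move at their own pace and stop on an object; the grip force is fixed at half the most. Time passes only in rows, so rows that do not move let the fingers close. It gives the time, the measured TCP pose, the force, the opening and the grip force at its end, in the units of the state.
- manip.observe(): the state, without advancing time (a new reading comes with each control period).
- camera(name): name is "side" or "top" or "wrist"; returns (picture, depth): 480x640x3 uint8, blue, green, red; 480x640 float32, m along the optical axis (not along the pixel's ray), 0 where there is no reading.
- camera_model(name): a dict with "camera_matrix" (3x3 intrinsics, pixels), "world_from_camera" (4x4, takes a point from camera to world coordinates). Camera axes: x right, y up, looking along -z (the intrinsics and any distortion apply to the point x, -y, -z); pixel columns grow to the right and rows downward; lengths in m; the calibration is good to about 2 mm. A picture is of the moment at which its call begins: read the wrist's pose just before it. camera_model takes no time and is no camera call; for the wrist camera it gives the pose at the moment of the call.
- ticket.sign_off(): hands the job in; it is judged then, once.
The state is a dict: "time": time; "joint_positions": joint angles; "joint_velocities": joint speeds; "joint_torque": joint torques, N m; "eef_pos": TCP position; "ee_rot": TCP orientation; "force": force on the tool from outside, world axes, zero at the start; "ft_torque": the same for the moment, N m; "opening": finger opening in m; "gripper_force": force on a finger pad.
Only numpy, scipy, OpenCV 4.12 (cv2) and the standard library are available. Lean on these libraries where they do the work, as an engineer would, in place of code of your own. Each camera call takes 0.05 s, during which the arm holds its last target. There are 200 camera calls.

## Working session

There is one attempt and no reset: what is moved stays moved. The work goes in short steps, Python scripts to look and compute and a tool call to move; the robot and the scene stay as the last step left them, time stands still between calls to the robot, and variables do not carry over. Pictures are saved under pics/ and viewed, at most 10 in all, crops included, and the job is handed in when it is done.

Besides the shell and the picture viewer there is one more tool, called as a command line: name --argument value ..., lists and objects as JSON in quotes. send_rows: Moves the arm, as the interface text tells. Its arguments: {"type":"object","properties":{"steps":{"type":"array","items":{"type":"number"}},"hand":{"type":"number"}},"required":["steps"]}

```bash
mkdir -p pics; ls
python3 - <<'E'
from rig import manip, camera, camera_model
import cv2,numpy as np
print({k:np.round(v,3) for k,v in manip.observe().items()})
for n in ["top","side"]:
    im,d=camera(n); cv2.imwrite(f"pics/{n}0.png",im); np.save(f"pics/{n}0.npy",d)
    m=camera_model(n); np.savez(f"pics/{n}0m.npz",K=m["camera_matrix"],T=m["world_from_camera"]); print(n,{k:np.round(v,3).tolist() for k,v in m.items()})
a=cv2.imread("pics/top0.png")
E
```

```text
pics
{'time': np.float64(0.0), 'joint_positions': array([-1.317,  0.469, -0.049,  1.534,  0.024,  1.141, -0.082]), 'joint_velocities': array([ 0.   , -0.002, -0.001, -0.002,  0.   ,  0.002, -0.   ]), 'joint_torque': array([-0.0000e+00, -5.1030e+01, -4.6000e-02, -2.3772e+01,  1.1000e-02,
        7.0000e-03,  0.0000e+00]), 'eef_pos': array([0.188, 0.648, 0.23 ]), 'ee_rot': array([-4.43e-01, -3.11e+00,  3.00e-03]), 'force': array([-0.015, -0.359, -0.363]), 'ft_torque': array([ 0.058,  0.002, -0.005]), 'gripper_force': np.float64(0.0), 'opening': np.float64(0.085)}
top {'camera_matrix': [[591.427, 0.0, 335.025], [0.0, 591.427, 244.471], [0.0, 0.0, 1.0]], 'world_from_camera': [[-0.037, 0.978, -0.205, 0.33], [-0.999, -0.036, 0.008, 0.224], [0.001, 0.205, 0.979, 1.156], [0.0, 0.0, 0.0, 1.0]]}
side {'camera_matrix': [[535.645, 0.0, 322.597], [0.0, 535.645, 237.171], [0.0, 0.0, 1.0]], 'world_from_camera': [[-0.902, 0.18, -0.392, 0.098], [-0.431, -0.393, 0.812, 1.141], [-0.008, 0.902, 0.432, 0.529], [0.0, 0.0, 0.0, 1.0]]}
```

View pics/top0.png

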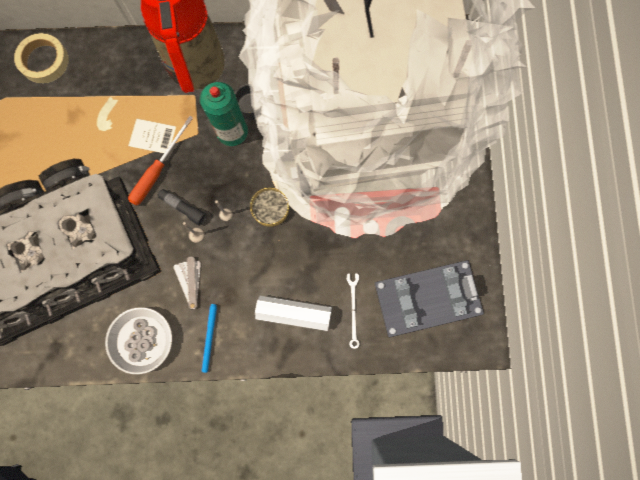

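View pics/side0.png

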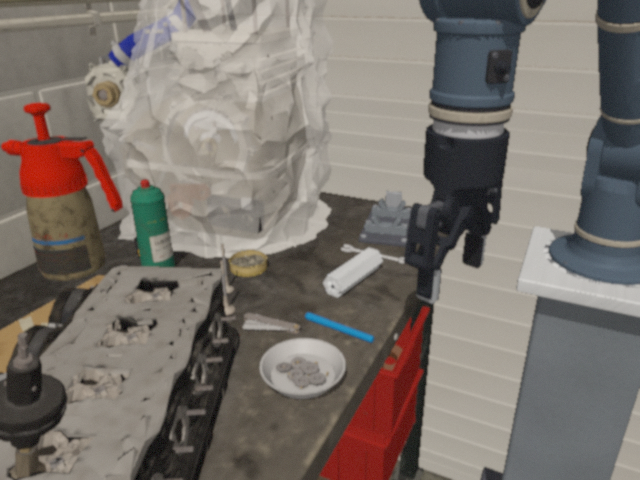

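The top view shows the bar at about (293,313), the spanner at (353,312), and the cradle at (430,298) with its stop at the right end (470,288). The valves stand near (195,236) and (225,214), and the tin is at (269,207). Next I'll measure from the depth image.

```bash
cat > h.py <<'E'
import numpy as np,cv2
def cloud(d,K,T):
    v,u=np.mgrid[:480,:640]
    P=np.stack([(u-K[0,2])/K[0,0]*d,-(v-K[1,2])/K[1,1]*d,-d],-1)
    W=P@T[:3,:3].T+T[:3,3]; W[d<=0]=np.nan
    return W
def rect(P):
    (c,s,a)=cv2.minAreaRect((P[:,:2]*1000).astype(np.float32)); return np.round(c,1),np.round(s,1),round(a,1)
def proj(p,K,T):
    q=np.linalg.inv(T)@np.r_[p,1]; return K[0,0]*q[0]/-q[2]+K[0,2], K[1,1]*-q[1]/-q[2]+K[1,2]
E
python3 - <<'E'
from h import *
for n,boxes in [("top",dict(bar=(250,290,338,335),cr=(370,255,490,340),bench=(230,335,300,365),sp=(343,268,363,352),tin=(245,184,295,228),va=(180,220,240,245),vb=(213,200,238,225))),("side",dict(bar=(318,245,388,300),cr=(355,185,412,248)))]:
    m=np.load(f"pics/{n}0m.npz"); W=cloud(np.load(f"pics/{n}0.npy"),m["K"],m["T"])
    for k,(a,b,c,e) in boxes.items():
        P=W[b:e,a:c].reshape(-1,3); P=P[~np.isnan(P[:,0])]
        print(n,k,len(P),"zpct",np.round(np.percentile(P[:,2],[1,10,50,90,99])*1000,1))
        for lo,hi in [(.003,.2),(.015,.2),(.033,.045),(.045,.056),(.056,.075)]:
            Q=P[(P[:,2]>lo)&(P[:,2]<hi)]
            if len(Q)>15: print("   ",lo,hi,len(Q),"med",np.round(np.median(Q,0)*1000,1),*rect(Q))
E
python3 - <<'E'
import cv2
a=cv2.imread("pics/top0.png")[190:345,180:490]
cv2.imwrite("pics/c1.png",cv2.resize(a,None,fx=2.58,fy=2.58,interpolation=cv2.INTER_CUBIC))
E
```

```text
top bar 3942 zpct [-4.  -1.5  3.4 40.9 44. ]
    0.003 0.2 2023 med [436.2 298.6  36.9] [440.9 300.3] [169.7  85.5] 87.8
    0.015 0.2 1773 med [435.9 298.6  38. ] [437.6 298.7] [140.4  46. ] 78.5
    0.033 0.045 1230 med [436.6 298.5  39.7] [436.4 299.1] [140.2  36.7] 79.2
top cr 10168 zpct [-3.7 -0.9  8.1 31.2 59.8]
    0.003 0.2 6285 med [456.6  35.7  11.4] [461.1  31.8] [238.1 164.9] 87.9
    0.015 0.2 1722 med [460.9  -0.5  32.4] [458.3  37.6] [105.  186.5] 12.3
    0.033 0.045 363 med [4.623e+02 1.000e-01 3.660e+01] [459.4  27.1] [ 92.2 136.8] 11.4
    0.045 0.056 317 med [468.6   1.9  49.1] [459.8  26.9] [ 65.1 137.1] 11.6
    0.056 0.075 127 med [471.1 -36.9  62.3] [472.3 -37.4] [39.6 11. ] 10.4
top bench 2094 zpct [-4.7 -2.4  0.4  3.2  5.6]
    0.003 0.2 229 med [367.9 356.6   3.9] [371.  357.4] [132.9  54.9] 87.8
top sp 1675 zpct [-4.4 -1.9  1.3  5.1  8.4]
    0.003 0.2 449 med [444.4 183.6   4.4] [442.3 185.4] [ 37.4 161.3] 87.4
top tin 2193 zpct [-3.1 -0.3  9.9 15.8 41.2]
    0.003 0.2 1531 med [657.7 337.6  11.6] [657.  343.6] [101.2  90.6] 87.9
    0.015 0.2 258 med [65
[... 429 characters left out ...]
 bar 3832 zpct [-0.9  0.3  2.1 40.3 42.4]
    0.003 0.2 1556 med [432.6 315.6  30.8] [450.5 261.1] [149.4 221.7] 26.0
    0.015 0.2 1226 med [431.  320.3  35.4] [434.8 300.4] [145.7  45.3] 77.0
    0.033 0.045 700 med [434.7 311.   40.5] [434.9 300.3] [145.5  33.1] 77.3
side cr 3578 zpct [ -0.5   1.3  18.8  48.9 331.2]
    0.003 0.2 2721 med [468.3   3.3  24.6] [497.2   2.1] [152.3 289.3] 14.8
    0.015 0.2 1809 med [471.8  -9.   31.7] [497.8  -1.6] [151.5 282.6] 15.1
    0.033 0.045 454 med [482.  -35.   38.4] [481.4 -25.9] [135.7 282.8] 28.5
    0.045 0.056 274 med [473.1 -31.3  48.8] [467.4 -15.3] [ 87.8 230.2] 17.2
    0.056 0.075 75 med [468.9 -34.3  60.5] [472.  -69.7] [86.8 38.7] 88.2
```

View pics/c1.png

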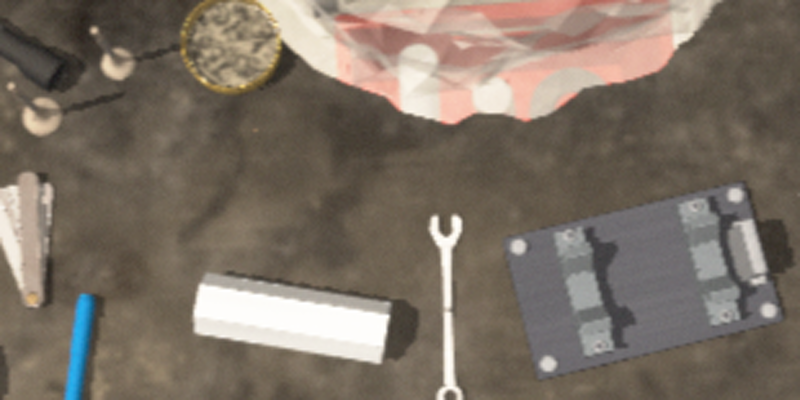

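Bar: about (0.437, 0.299), with its y axis turned about -11.5°. Cradle: about (0.458, 0.0365), turned about +11.5°. Next I'll write a small planner that gives rows in tool units.

```bash
cat >> h.py <<'E'
from scipy.spatial.transform import Rotation as R
def down(yaw):  # tool z down, tool y at yaw (deg) in world
    c,s=np.cos(np.radians(yaw)),np.sin(np.radians(yaw)); y=np.array([c,s,0]); z=np.array([0,0,-1.])
    return R.from_matrix(np.c_[np.cross(y,z),y,z])
def plan(p0,R0,p1,R1,n):
    "rows (tool units, shift along axes before each row's turn), n equal steps"
    w=(R0.inv()*R1).as_rotvec()/n; out=[]; r=R0; dp=(np.array(p1)-p0)/n
    for i in range(n):
        out.append(np.r_[r.inv().apply(dp)/.025, w/(np.pi/4)]); r=r*R.from_rotvec(w)
    return np.round(out,3)
def state():
    from rig import manip
    s=manip.observe(); return s,np.array(s["eef_pos"]),R.from_rotvec(s["ee_rot"])
def go(p1,yaw,n):
    s,p,r=state(); o=plan(p,r,p1,down(yaw),n); print("t",round(float(s["time"]),2),"n",n,"max",np.abs(o).max())
    for i in range(0,n,8): print(", ".join(f"{v:g}" for v in np.round(o[i:i+8],2).ravel()))
E
python3 - <<'E'
from h import *
go([.437,.299,.2],-11.5,16)
E
```

```text
t 0.1 n 16 max 1.071
-0.84, -0.66, 0.08, -0, 0, 0.12, -0.9, -0.58, 0.08, -0, 0, 0.12, -0.95, -0.5, 0.08, -0, 0, 0.12, -0.99, -0.41, 0.08, -0, 0, 0.12, -1.02, -0.31, 0.08, -0, 0, 0.12, -1.05, -0.22, 0.08, -0, 0, 0.12, -1.06, -0.12, 0.08, -0, 0, 0.12, -1.07, -0.02, 0.08, -0, 0, 0.12
-1.07, 0.08, 0.08, -0, 0, 0.12, -1.06, 0.18, 0.08, -0, 0, 0.12, -1.03, 0.28, 0.08, -0, 0, 0.12, -1, 0.37, 0.08, -0, 0, 0.12, -0.96, 0.46, 0.08, -0, 0, 0.12, -0.92, 0.55, 0.08, -0, 0, 0.12, -0.86, 0.64, 0.08, -0, 0, 0.12, -0.8, 0.71, 0.08, -0, 0, 0.12
```

send_rows --steps '[-0.84,-0.66,0.08,0,0,0.12,-0.9,-0.58,0.08,0,0,0.12,-0.95,-0.5,0.08,0,0,0.12,-0.99,-0.41,0.08,0,0,0.12,-1,-0.31,0.08,0,0,0.12,-1,-0.22,0.08,0,0,0.12,-1,-0.12,0.08,0,0,0.12,-1,-0.02,0.08,0,0,0.12]' --hand 1

```text
time: 1.1
eef_pos: [0.3086, 0.4761, 0.2149]
ee_rot: [-1.561, -2.726, 0.001]
force: [-0.2, -0.3, 0.2]
opening: 0.0001
gripper_force: 0.0
```

send_rows --steps '[-1,0.08,0.08,0,0,0.12,-1,0.18,0.08,0,0,0.12,-1,0.28,0.08,0,0,0.12,-1,0.37,0.08,0,0,0.12,-0.96,0.46,0.08,0,0,0.12,-0.92,0.55,0.08,0,0,0.12,-0.86,0.64,0.08,0,0,0.12,-0.8,0.71,0.08,0,0,0.12]'

```text
time: 2.1
eef_pos: [0.4294, 0.3034, 0.1992]
ee_rot: [-2.457, -1.957, -0.0]
force: [0.4, -0.4, -0.8]
opening: 0.0003
gripper_force: 0.0
```

Run:
```python
from h import *
from rig import camera,camera_model
s,p,r=state(); print(p,r.as_matrix().round(3).tolist(),s["opening"],s["joint_positions"])
m=camera_model("wrist"); im,d=camera("wrist"); cv2.imwrite("pics/w1.png",im)
K,T=np.array(m["camera_matrix"]),np.array(m["world_from_camera"]); np.savez("pics/w1.npz",d=d,K=K,T=T); print(T.round(3).tolist())
W=cloud(d,K,T).reshape(-1,3); W=W[~np.isnan(W[:,0])]
Q=W[(W[:,2]>.03)&(W[:,2]<.045)&(np.hypot(W[:,0]-.437,W[:,1]-.299)<.1)]
print(len(Q),rect(Q) if len(Q)>5 else 0, np.median(Q,0))
Q=Q[Q[:,2]>.0375]; print(rect(Q))
```

```text
[0.42936401 0.30336778 0.19915356] [[0.224, 0.975, -0.0], [0.975, -0.224, 0.0], [0.0, -0.0, -1.0]] 0.0003463016887520625 [-1.00661365  0.26465148  0.37545097  1.94101822 -0.11767126  0.95683933
 -0.80075474]
[[0.975, 0.216, 0.06, 0.444], [-0.224, 0.939, 0.26, 0.369], [-0.0, -0.267, 0.964, 0.342], [0.0, 0.0, 0.0, 1.0]]
6074 (array([437.6, 300.6]), array([137.9,  35.6]), 78.3) [0.43931412 0.31034334 0.03977537]
(array([438. , 301.4]), array([136.2,  27.3]), 78.6)
```

View pics/w1.png

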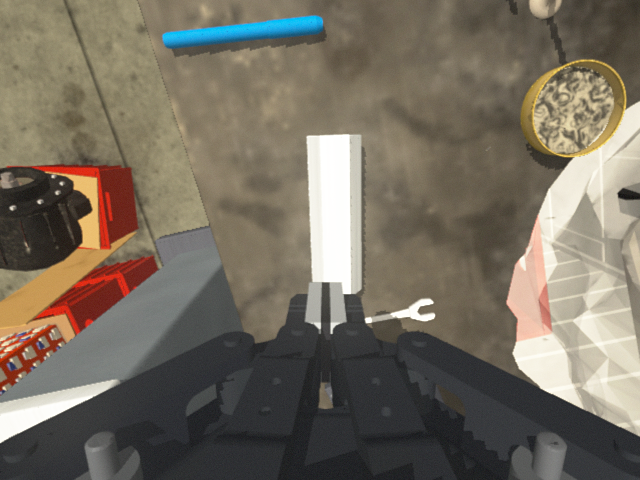

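The wrist view shows the bar upright in the image at (310–360, 135–293), with the shut finger tips at (318–345, 285). The bar's centre reads (0.4375, 0.3005), the same as from the top camera. Next I'll go down on the robot side of the bar.

Run:
```python
from h import *
go([.398,.3085,.034],-11.5,8)
```

```text
t 2.15 n 8 max 0.825
0.01, -0.18, 0.82, 0, 0, -0, 0.01, -0.18, 0.82, 0, 0, -0, 0.01, -0.18, 0.82, 0, 0, -0, 0.01, -0.18, 0.82, 0, 0, -0, 0.01, -0.18, 0.82, 0, 0, -0, 0.01, -0.18, 0.82, 0, 0, -0, 0.01, -0.17, 0.82, 0, 0, -0, 0.01, -0.17, 0.82, 0, 0, -0
```

send_rows --steps '[0,-0.4,0.6,0,0,0,0,-0.4,0.6,0,0,0,0,-0.3,0.9,0,0,0,0.01,-0.3,0.9,0,0,0,0.01,0,0.9,0,0,0,0.01,0,0.9,0,0,0,0.01,0,0.9,0,0,0,0.01,0,0.9,0,0,0]'

```text
time: 3.15
eef_pos: [0.3925, 0.3147, 0.0326]
ee_rot: [-2.448, -1.967, 0.002]
force: [-0.1, 0.8, -0.3]
opening: -0.0002
gripper_force: 0.0
```

send_rows --steps '[0,0,0,0,0,0,0,0,0,0,0,0]'

```text
time: 3.4
eef_pos: [0.394, 0.3143, 0.0344]
ee_rot: [-2.45, -1.965, -0.0]
force: [-0.1, 0.9, -0.1]
opening: 0.0
gripper_force: 0.0
```

send_rows --steps '[0,0.25,0,0,0,0,0,0.2,0,0,0,0,0,0.2,0,0,0,0]'

```text
time: 3.78
eef_pos: [0.4112, 0.3101, 0.0348]
ee_rot: [-2.452, -1.964, -0.002]
force: [-0.8, -0.5, 0.1]
opening: -0.0003
gripper_force: 0.0
```

send_rows --steps '[0,0.2,0,0,0,0]'

```text
time: 3.9
eef_pos: [0.4159, 0.3089, 0.0345]
ee_rot: [-2.452, -1.964, -0.001]
force: [-0.1, 0.3, 0.3]
opening: 0.0001
gripper_force: 0.0
```

send_rows --steps '[0,0.16,-0.02,0,0,0]'

```text
time: 4.03
eef_pos: [0.4188, 0.3081, 0.0348]
ee_rot: [-2.451, -1.963, 0.002]
force: [-4.9, 2.2, 5.0]
opening: 0.0002
gripper_force: 3.5
```

send_rows --steps '[0,0.16,-0.12,0,0,0,0,0.18,-0.1,0,0,0]'

```text
time: 4.28
eef_pos: [0.4279, 0.3062, 0.0405]
ee_rot: [2.452, 1.964, 0.001]
force: [-0.4, -0.4, 0.6]
opening: -0.0001
gripper_force: 0.4
```

```bash
cat > bar.py <<'E'
from h import *
from rig import camera,camera_model
import sys
n=sys.argv[1]; m=camera_model(n); im,d=camera(n)
K,T=np.array(m["camera_matrix"]),np.array(m["world_from_camera"]); W=cloud(d,K,T)
u0,v0=proj([.45,.3,.02],K,T); W=W.reshape(-1,3); W=W[~np.isnan(W[:,0])]
Q=W[(W[:,2]>.012)&(W[:,2]<.06)&(abs(W[:,0]-.46)<.08)&(abs(W[:,1]-.3)<.1)]
c=np.array([.4375,.3005]); u=np.array([.98,-.199]); v=np.array([.199,.98])
a=(Q[:,:2]-c)@u*1000; b=(Q[:,:2]-c)@v*1000; z=Q[:,2]*1000
for lo,hi in [(-70,-40),(-40,-25),(30,60)]:
    k=(b>lo)&(b<hi); print(lo,hi,[(x,int(np.median(z[k&(abs(a-x)<2)]))) for x in range(-28,72,4) if (k&(abs(a-x)<2)).sum()>4])
if len(sys.argv)>2: cv2.imwrite(sys.argv[2],im)
E
python3 bar.py top; python3 bar.py side
```

```text
-70 -40 [(-16, 29), (-12, 31), (-8, 37), (-4, 41), (0, 44), (4, 43), (8, 42), (12, 42), (16, 40), (20, 39), (24, 34), (28, 20)]
-40 -25 [(20, 40), (24, 32)]
30 60 []
-70 -40 [(-16, 29), (-12, 30), (-8, 34), (-4, 40), (0, 44), (4, 45)]
-40 -25 [(-16, 29), (-12, 32), (-8, 35), (-4, 42)]
30 60 [(-16, 29), (-12, 32), (-8, 35), (-4, 40), (0, 44), (4, 45), (8, 44), (12, 43), (16, 42), (20, 41), (24, 39)]
```

The bar is tipping cleanly at about 15–18°. I'll carry on along the arc.

send_rows --steps '[0,0.18,-0.06,0,0,0,0,0.18,-0.04,0,0,0]'

```text
time: 4.62
eef_pos: [0.437, 0.3044, 0.043]
ee_rot: [2.452, 1.964, 0.001]
force: [0.2, 0.1, 0.8]
opening: -0.0001
gripper_force: 0.2
```

```bash
python3 bar.py side
```

```text
-70 -40 [(-8, 28), (-4, 25), (0, 40), (4, 42), (8, 44), (12, 46)]
-40 -25 [(-8, 30), (-4, 25), (0, 39), (4, 41)]
30 60 [(-8, 24), (-4, 34), (0, 41), (4, 43), (8, 45), (12, 46), (16, 44), (20, 42), (24, 41), (28, 38)]
```

send_rows --steps '[0,0.15,-0.01,0,0,0,0,0.1,0,0,0,0]'

```text
time: 4.92
eef_pos: [0.4427, 0.3027, 0.043]
ee_rot: [2.452, 1.964, -0.0]
force: [0.6, -0.8, 0.1]
opening: -0.0002
gripper_force: 0.0
```

send_rows --steps '[0,0,0,0,0,0,0,0,0,0,0,0,0,0,0,0,0,0,0,0,0,0,0,0]'

```text
time: 5.42
eef_pos: [0.4423, 0.303, 0.043]
ee_rot: [-2.452, -1.964, 0.0]
force: [-0.1, -0.3, -0.1]
opening: 0.0
gripper_force: 0.0
```

```bash
python3 bar.py side; python3 bar.py top
```

```text
-70 -40 [(0, 22), (4, 23), (8, 28), (12, 37), (16, 40), (20, 40), (24, 41)]
-40 -25 [(0, 21), (4, 24), (8, 30), (12, 35)]
30 60 [(0, 22), (4, 24), (8, 29), (12, 37), (16, 41), (20, 41), (24, 41), (28, 41), (32, 41)]
-70 -40 [(4, 24), (8, 28), (12, 39), (16, 41), (20, 41), (24, 40), (28, 40), (32, 40), (36, 39), (40, 32), (44, 25)]
-40 -25 [(40, 31), (44, 24)]
30 60 []
```

The first roll is done: the bar rests flat, about 24 mm further on. The next push is on the keyway face, so I'll contact slightly higher, above the groove.

send_rows --steps '[0,-0.35,0,0,0,0,0,0,0.26,0,0,0,0,0.15,0,0,0,0]'

```text
time: 5.9
eef_pos: [0.4368, 0.3039, 0.0359]
ee_rot: [-2.451, -1.965, 0.002]
force: [0.3, -0.2, -0.3]
opening: -0.0001
gripper_force: 0.0
```

send_rows --steps '[0,0.15,0,0,0,0]'

```text
time: 6.02
eef_pos: [0.4416, 0.3031, 0.0365]
ee_rot: [2.452, 1.964, -0.0]
force: [-2.5, 0.3, 0.7]
opening: 0.0002
gripper_force: 1.4
```

send_rows --steps '[0,0.15,0,0,0,0]'

```text
time: 6.15
eef_pos: [0.4432, 0.3028, 0.0368]
ee_rot: [-2.449, -1.963, 0.006]
force: [-10.6, 0.7, 12.4]
opening: -0.0002
gripper_force: 7.2
```

send_rows --steps '[0,0.12,-0.14,0,0,0,0,0.16,-0.1,0,0,0]'

```text
time: 6.4
eef_pos: [0.4522, 0.3008, 0.0428]
ee_rot: [2.452, 1.964, 0.001]
force: [0.1, 0.3, -0.2]
opening: 0.0
gripper_force: 0.3
```

send_rows --steps '[0,0.18,-0.06,0,0,0]'

```text
time: 6.52
eef_pos: [0.4569, 0.2997, 0.0443]
ee_rot: [2.452, 1.964, 0.001]
force: [0.2, -0.5, -0.0]
opening: -0.0001
gripper_force: 0.2
```

```bash
python3 bar.py side
```

```text
-70 -40 [(8, 28), (12, 25), (16, 34), (20, 36), (24, 41), (28, 45), (32, 45), (36, 43)]
-40 -25 [(8, 31), (12, 26), (16, 35), (20, 35), (24, 40)]
30 60 [(8, 31), (12, 25), (16, 34), (20, 36), (24, 43), (28, 45), (32, 45), (36, 43), (40, 42), (44, 40), (48, 39)]
```

send_rows --steps '[0,0.18,-0.03,0,0,0,0,0.12,-0.01,0,0,0,0,0.1,0,0,0,0]'

```text
time: 6.95
eef_pos: [0.4661, 0.2975, 0.045]
ee_rot: [2.452, 1.964, 0.0]
force: [0.9, -0.1, -0.9]
opening: -0.0
gripper_force: 0.0
```

send_rows --steps '[0,0,0,0,0,0,0,0,0,0,0,0,0,0,0,0,0,0]'

```text
time: 7.32
eef_pos: [0.4656, 0.2977, 0.045]
ee_rot: [-2.452, -1.964, 0.0]
force: [-0.4, -0.1, 0.3]
opening: 0.0001
gripper_force: 0.0
```

```bash
python3 bar.py side; python3 bar.py top
```

```text
-70 -40 [(24, 24), (28, 28), (32, 36), (36, 41), (40, 41), (48, 37), (52, 40)]
-40 -25 [(24, 22), (28, 29), (32, 35), (36, 39)]
30 60 [(24, 21), (28, 28), (32, 36), (36, 40), (40, 40), (44, 39), (48, 38), (52, 40), (56, 40)]
-70 -40 [(32, 35), (36, 41), (40, 40), (44, 37), (48, 38), (52, 39), (56, 40), (60, 36), (64, 29), (68, 24)]
-40 -25 []
30 60 []
```

Both rolls worked: the groove shows on top, 37 mm high against the 40 mm lands, at about 47 mm. Next I'll rise, open the gripper and look from close by.

send_rows --steps '[0,0,-0.6,0,0,0,0,0,-0.7,0,0,0,0,0.3,-0.7,0,0,0,0,0.3,-0.7,0,0,0]'

```text
time: 7.92
eef_pos: [0.481, 0.2947, 0.1147]
ee_rot: [-2.452, -1.964, -0.003]
force: [-0.1, 0.8, -0.3]
opening: 0.0005
gripper_force: 0.0
```

send_rows --steps '[0,0.2,-0.7,0,0,0,0,0,-0.7,0,0,0,0,0,0,0,0,0]' --hand 0

```text
time: 8.3
eef_pos: [0.4861, 0.294, 0.1497]
ee_rot: [-2.451, -1.964, -0.006]
force: [0.6, -0.5, -0.1]
opening: 0.0547
gripper_force: 0.0
```

```bash
cat > fit.py <<'E'
from h import *
from rig import camera,camera_model
import sys
def see(n,out=None):
    m=camera_model(n); im,d=camera(n)
    if out: cv2.imwrite(out,im)
    W=cloud(d,np.array(m["camera_matrix"]),np.array(m["world_from_camera"])).reshape(-1,3); return W[~np.isnan(W[:,0])]
def box(W,c,r,lo,hi): return W[(np.hypot(W[:,0]-c[0],W[:,1]-c[1])<r)&(W[:,2]>lo)&(W[:,2]<hi)]
E
python3 - <<'E'
from fit import *
s,p,r=state(); print(p,s["opening"])
for n,o in [("wrist","pics/w2.png"),("top",None),("side",None)]:
    W=see(n,o); b=box(W,(.484,.291),.085,-.01,.008); z0=np.median(b[:,2]) if len(b) else 0
    for lo in (.015,.034,.0375):
        Q=box(W,(.484,.291),.085,lo,.046); print(n,"bench",round(z0*1000,1),lo,len(Q),rect(Q),np.percentile(Q[:,2],90).round(4))
E
```

```text
[0.48614788 0.29401329 0.14967655] 0.05473424098823076
wrist bench 0.2 0.015 11169 (array([482.6, 290.7]), array([140.3,  45.5]), 78.6) 0.0405
wrist bench 0.2 0.034 7857 (array([482.5, 290.5]), array([139.9,  31.4]), 78.6) 0.0407
wrist bench 0.2 0.0375 4936 (array([482.7, 290.5]), array([139.9,  27.5]), 78.8) 0.0409Traceback (most recent call last):
  File "<stdin>", line 6, in <module>
    return _quantile_unchecked(
        a, q, axis, out, overwrite_input, method, keepdims, weights)
    return _ureduce(a,
                    func=_quantile_ureduce_func,
    ...<5 lines>...
                    overwrite_input=overwrite_input,
                    method=method)
    r = func(a, **kwargs)
    result = _quantile(arr,
                       quantiles=q,
    ...<2 lines>...
                       out=out,
                       weights=wgt)
    slices_having_nans = np.isnan(arr[-1, ...])
                                  ~~~^^^^^^^^^
IndexError: index -1 is out of bounds for axis 0 with size 0
```

View pics/w2.png

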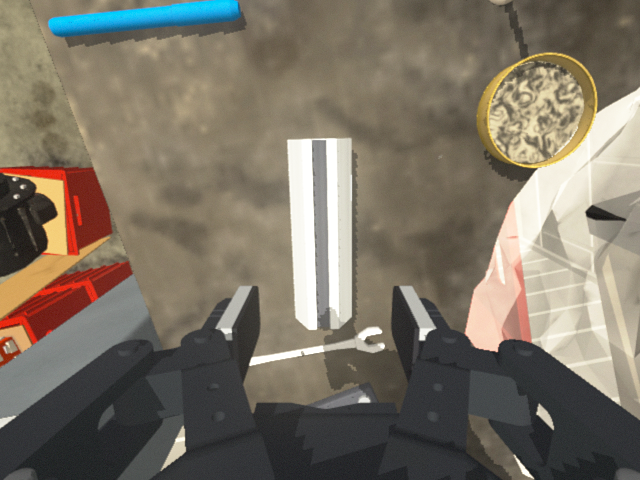

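The keyway (dark groove at column ~321) is on top. The bar's centre is (0.4826, 0.2906) and its axis is at 78.6°. Next I'll plan the descent.

Run:
```python
from h import *
go([.4826,.2906,.006],-11.4,8)
```

```text
t 8.4 n 8 max 0.708
-0.02, -0.01, 0.71, -0, -0, -0, -0.02, -0.01, 0.71, -0, -0, -0, -0.02, -0.01, 0.71, -0, -0, -0, -0.02, -0.01, 0.71, -0, -0, -0, -0.02, -0.01, 0.71, -0, -0, -0, -0.02, -0.01, 0.71, -0, -0, -0, -0.02, -0.01, 0.71, -0, -0, -0, -0.02, -0.01, 0.71, -0, -0, -0
```

send_rows --steps '[-0.04,-0.02,0.4,0,0,0,-0.04,-0.02,0.9,0,0,0,-0.04,-0.02,0.9,0,0,0,-0.02,-0.01,0.9,0,0,0,-0.01,0,0.9,0,0,0,0,0,0.85,0,0,0,0,0,0.5,0,0,0,0,0,0.3,0,0,0]'

```text
time: 9.4
eef_pos: [0.4823, 0.2897, 0.0051]
ee_rot: [-2.452, -1.964, 0.003]
force: [0.3, 0.0, 0.9]
opening: 0.0854
gripper_force: 0.0
```

send_rows --steps '[0,0,0,0,0,0]'

```text
time: 9.52
eef_pos: [0.4827, 0.2899, 0.0059]
ee_rot: [-2.452, -1.964, 0.001]
force: [-0.2, 0.1, 0.5]
opening: 0.0851
gripper_force: 0.0
```

send_rows --steps '[0,0,0,0,0,0,0,0,0,0,0,0,0,0,0,0,0,0,0,0,0,0,0,0,0,0,0,0,0,0]' --hand 1

```text
time: 10.15
eef_pos: [0.4829, 0.2904, 0.0074]
ee_rot: [-2.451, -1.965, -0.001]
force: [-1.8, -1.0, 6.2]
opening: 0.0436
gripper_force: 60.1
```

send_rows --steps '[0,0,0,0,0,0,0,0,0,0,0,0]'

```text
time: 10.4
eef_pos: [0.4829, 0.2904, 0.0074]
ee_rot: [-2.451, -1.965, -0.001]
force: [-1.9, -1.0, 5.8]
opening: 0.0437
gripper_force: 60.1
```

The opening is 43.7 mm, but I expected 46, so I'll check whether the bar has tilted.

```bash
cat > tilt.py <<'E'
from fit import *
def prof(c,ax,zc,names=("top","side")):
    v=np.array([np.cos(np.radians(ax)),np.sin(np.radians(ax))]); u=np.array([v[1],-v[0]])
    for n in names:
        W=see(n); Q=W[(W[:,2]>zc-.025)&(W[:,2]<zc+.035)&(np.hypot(W[:,0]-c[0],W[:,1]-c[1])<.09)]
        a=(Q[:,:2]-c)@u*1000; b=(Q[:,:2]-c)@v*1000; z=(Q[:,2]-zc)*1000
        for lo,hi in [(-66,-45),(-45,-25),(25,45),(45,66)]:
            k=(b>lo)&(b<hi); print(n,lo,hi,[(x,round(float(np.median(z[k&(abs(a-x)<1.5)])),1)) for x in range(-24,26,3) if (k&(abs(a-x)<1.5)).sum()>6])
E
python3 - <<'E'
from tilt import *
prof(np.array([.4826,.2906]),78.6,.02,("top","side","wrist"))
E
```

```text
top -66 -45 [(21, 4.8)]
top -45 -25 []
top 25 45 []
top 45 66 [(-24, -18.2), (-21, 1.2)]
side -66 -45 [(-24, -18.4), (-21, 1.2), (-18, -4.7), (-15, -18.5), (-12, -17.8)]
side -45 -25 [(-24, -17.6), (-21, 1.9), (-18, -5.3), (-15, -18.3)]
side 25 45 [(-24, -18.3), (-21, 2.2), (-18, 6.3), (-15, 10.9), (-12, 16.6), (-9, 20.7), (-6, 21.2), (0, 18.8), (3, 17.9), (6, 19.5)]
side 45 66 [(-24, -17.9), (-21, 2.3), (-18, 6.4), (-15, 9.3), (-12, 15.4), (-9, 21.1), (-6, 21.4), (0, 18.1), (3, 18.8), (6, 20.0), (9, 21.7)]
wrist -66 -45 []
wrist -45 -25 [(-21, 3.5), (-18, 8.2), (-15, 12.9), (-6, 17.4), (-3, 17.0), (0, 17.1), (3, 17.0), (6, 17.2), (15, 13.9), (18, 9.3), (21, 3.9), (24, 1.2)]
wrist 25 45 [(-21, 3.3), (-18, 8.4), (-15, 13.6), (-12, 18.8), (-9, 20.2), (-6, 20.1), (-3, 17.0), (0, 17.0), (3, 17.0), (6, 19.8), (9, 20.2), (12, 19.6), (15, 14.8), (18, 9.8), (21, 4.5), (24, 1.2)]
wrist 45 66 [(-21, 3.2), (-18, 8.4), (-15, 13.5), (-12, 18.8), (-9, 20.2), (-6, 20.1), (-3, 17.0), (0, 17.0), (3, 17.1), (6, 19.8), (9, 20.2), (12, 19.7), (15, 15.0), (18, 9.7), (21, 4.6), (24, 1.2)]
```

The bar is level in the grip (groove floor symmetric at 17 mm) and its centre is at the TCP. Next I'll lift it.

send_rows --steps '[0,0,-0.2,0,0,0,0,0,-0.4,0,0,0,0,0,-0.6,0,0,0,0,0,-0.7,0,0,0,0,0,-0.7,0,0,0,0,0,-0.7,0,0,0,0,0,-0.6,0,0,0,0,0,-0.3,0,0,0]'

```text
time: 11.55
eef_pos: [0.4832, 0.2903, 0.1126]
ee_rot: [-2.452, -1.964, -0.002]
force: [-0.4, -0.6, -5.7]
opening: 0.0436
gripper_force: 61.8
```

Run:
```python
from h import *
s,p,r=state(); print(p,s["force"],s["gripper_force"],s["opening"])
go([.4556,.0483,.115],11.5,16)
```

```text
[0.48315075 0.29028702 0.11257169] [-0.44038906 -0.55655748 -5.70250336] 61.80027857422829 0.04357377778100535
t 11.55 n 16 max 0.609
-0.6, 0.06, -0.01, 0, -0, -0.03, -0.61, 0.05, -0.01, 0, -0, -0.03, -0.61, 0.03, -0.01, 0, -0, -0.03, -0.61, 0.02, -0.01, 0, -0, -0.03, -0.61, 0, -0.01, 0, -0, -0.03, -0.61, -0.02, -0.01, 0, -0, -0.03, -0.61, -0.03, -0.01, 0, -0, -0.03, -0.61, -0.05, -0.01, 0, -0, -0.03
-0.61, -0.06, -0.01, 0, -0, -0.03, -0.6, -0.08, -0.01, 0, -0, -0.03, -0.6, -0.1, -0.01, 0, -0, -0.03, -0.6, -0.11, -0.01, 0, -0, -0.03, -0.6, -0.13, -0.01, 0, -0, -0.03, -0.59, -0.14, -0.01, 0, -0, -0.03, -0.59, -0.16, -0.01, 0, -0, -0.03, -0.58, -0.17, -0.01, 0, -0, -0.03
```

send_rows --steps '[-0.3,0.05,0,0,0,-0.032,-0.61,0.05,-0.01,0,0,-0.032,-0.61,0.03,-0.01,0,0,-0.032,-0.61,0.02,-0.01,0,0,-0.032,-0.61,0,-0.01,0,0,-0.032,-0.61,-0.02,-0.01,0,0,-0.032,-0.61,-0.03,-0.01,0,0,-0.032,-0.61,-0.05,-0.01,0,0,-0.032]'

```text
time: 12.55
eef_pos: [0.4689, 0.1748, 0.1123]
ee_rot: [-2.241, -2.201, 0.003]
force: [-0.9, -0.8, -5.6]
opening: 0.0435
gripper_force: 61.8
```

send_rows --steps '[-0.61,-0.06,-0.01,0,0,-0.032,-0.6,-0.08,-0.01,0,0,-0.032,-0.6,-0.1,-0.01,0,0,-0.032,-0.6,-0.11,-0.01,0,0,-0.032,-0.6,-0.13,-0.01,0,0,-0.032,-0.59,-0.14,-0.01,0,0,-0.032,-0.59,-0.16,-0.01,0,0,-0.032,-0.5,-0.17,-0.01,0,0,-0.032]'

```text
time: 13.55
eef_pos: [0.4529, 0.0561, 0.1144]
ee_rot: [-2.009, -2.414, 0.002]
force: [0.2, 0.3, -4.6]
opening: 0.0434
gripper_force: 61.8
```

Run:
```python
from fit import *
s,p,r=state(); print(p,(r.as_matrix()[:,1]).round(3))
W=see("wrist","pics/w3.png"); np.save("pics/w3W.npy",W)
for c,rr,lo,hi in [((.458,.0365),.14,.006,.0145),((.458,.0365),.12,.02,.058)]:
    Q=box(W,c,rr,lo,hi); print(lo,len(Q),rect(Q))
Q=box(W,p[:2],.09,.09,.16); print("bar",rect(Q),np.percentile(Q[:,2],[5,50,95]))
```

```text
[0.45292054 0.05605926 0.11444616] [ 0.983  0.182 -0.002]
0.006 4849 (array([458. ,  36.7]), array([110.3, 190. ]), 11.4)
0.02 795 (array([458. ,  37.2]), array([ 94.2, 117.3]), 11.4)
bar (array([449.3,  71.7]), array([ 88. , 109.2]), 10.7) [0.13037165 0.14424417 0.14946183]
```

View pics/w3.png

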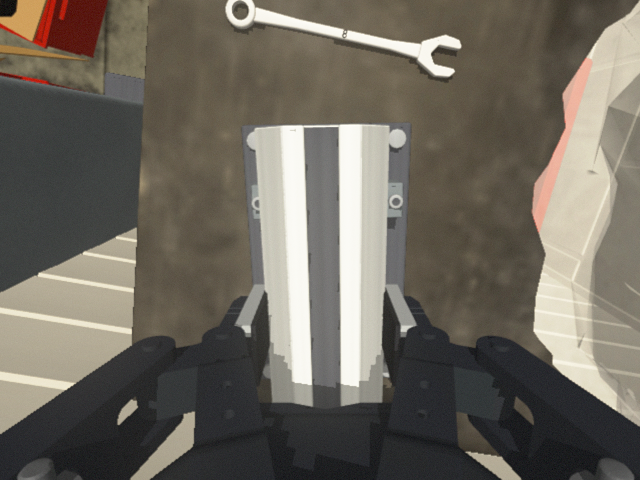

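The wrist view shows the held bar with its keyway up, and the cradle plate symmetric behind it (columns 243–411). The plate fit gives the seat at (0.458, 0.037), turned 11.4°. Now the bar's own pose in the hand.

Run:
```python
from h import *
W=np.load("pics/w3W.npy"); s,p,r=state(); print(p,np.degrees(np.arctan2(*r.as_matrix()[[1,0],1])))
c=p[:2]; y=11.0
for _ in range(3):
    v=np.array([-np.sin(np.radians(y)),np.cos(np.radians(y))]); u=np.array([v[1],-v[0]])
    Q=W[(W[:,2]>.08)&(W[:,2]<.16)]; a=(Q[:,:2]-c)@u; b=(Q[:,:2]-c)@v
    k=(b>.0)&(b<.075)&(abs(a)<.0145)&(Q[:,2]>.1435)&(Q[:,2]<.151); 
    # land edges per slice -> centre line
    cs=[]
    for lo in np.arange(.02,.066,.004):
        g=k&(b>=lo)&(b<lo+.004)
        if g.sum()>10: cs.append((lo+.002,(np.percentile(a[g],2)+np.percentile(a[g],98))/2,np.median(Q[g,2]),np.median(Q[g&(a<-.006),2])-np.median(Q[g&(a>.006),2])))
    cs=np.array(cs); f=np.polyfit(cs[:,0],cs[:,1],1); fz=np.polyfit(cs[:,0],cs[:,2],1); y-=np.degrees(f[0])
print("yaw",y,"offset a at TCP mm",f[1]*1000,"end b",np.percentile(b[k],99.5),"top z at TCP",fz,"cross dz",np.median(cs[:,3]))
```

```text
[0.45241102 0.05410159 0.11441784] 10.371110715766442
yaw 11.734459079094119 offset a at TCP mm 0.9303534556756773 end b 0.0716801579194596 top z at TCP [-0.00022779  0.1464466 ] cross dz -2.0933340521347987e-05
```

The bar's centre sits at the TCP, turned +1.3° in the hand, so its yaw of 11.7° is fine. I need 2 mm along +tool y and 8 mm along −tool x, then down.

send_rows --steps '[-0.16,0.04,0.2,0,0,0.007,-0.16,0.045,0.3,0,0,0,0,0,0.4,0,0,0,0,0,0.4,0,0,0,0,0,0.4,0,0,0,0,0,0.4,0,0,0,0,0,0.2,0,0,0,0,0,0,0,0,0]'

```text
time: 14.6
eef_pos: [0.4572, 0.0499, 0.0572]
ee_rot: [-2.017, -2.408, 0.001]
force: [-0.0, 0.3, -5.4]
opening: 0.0432
gripper_force: 61.8
```

Run:
```python
from fit import *
s,p,r=state(); d=p[:2]-[.458,.0368]; y=np.radians(11.4)
print(p,s["force"],"a,b",d@[np.cos(y),np.sin(y)],d@[-np.sin(y),np.cos(y)],"yaw",np.degrees(np.arctan2(*r.as_matrix()[[1,0],1])), "barz",p[2]+.0121)
```

```text
[0.45717813 0.04992658 0.05716826] [-0.01174004  0.28756155 -5.44906435] a,b 0.0017889119081373086 0.01303006089686433 yaw 10.11988836587489 barz 0.0692682645689888
```

send_rows --steps '[0,-0.07,0,0,0,0,0,0,0.16,0,0,0,0,0,0.16,0,0,0,0,0,0.16,0,0,0,0,0,0,0,0,0]'

```text
time: 15.22
eef_pos: [0.4554, 0.0496, 0.0452]
ee_rot: [-2.016, -2.408, 0.001]
force: [0.4, 0.2, -4.2]
opening: 0.0434
gripper_force: 61.8
```

```bash
cat > pz.py <<'E'
from fit import *
s,p,r=state(); d=p[:2]-[.458,.0368]; y=np.radians(11.4)
print(p.round(4),np.round(s["force"],1),"a,b mm",1000*(d@[np.cos(y),np.sin(y)]),1000*(d@[-np.sin(y),np.cos(y)]),"yaw",np.degrees(np.arctan2(*r.as_matrix()[[1,0],1])), "barz",p[2]+.0121)
E
python3 pz.py
```

```text
[0.4554 0.0496 0.0452] [ 0.4  0.2 -4.2] a,b mm -0.03452438688509853 13.084107566627013 yaw 10.121056660392759 barz 0.05726409728316228
```

send_rows --steps '[0,0,0.1,0,0,0,0,0,0.1,0,0,0,0,0,0,0,0,0]'

```text
time: 15.6
eef_pos: [0.4555, 0.0496, 0.0403]
ee_rot: [-2.017, -2.409, 0.0]
force: [-0.3, 0.0, -5.6]
opening: 0.0434
gripper_force: 61.8
```

send_rows --steps '[0,0,0.05,0,0,0,0,0,0,0,0,0]'

```text
time: 15.85
eef_pos: [0.4556, 0.0497, 0.0392]
ee_rot: [-2.017, -2.409, -0.0]
force: [-0.0, 0.1, -5.0]
opening: 0.0437
gripper_force: 61.8
```

send_rows --steps '[0,0,0.03,0,0,0,0,0,0,0,0,0]'

```text
time: 16.1
eef_pos: [0.4556, 0.0497, 0.0385]
ee_rot: [-2.017, -2.409, -0.0]
force: [0.2, -0.5, -5.7]
opening: 0.0435
gripper_force: 61.8
```

send_rows --steps '[0,0,0.03,0,0,0,0,0,0,0,0,0]'

```text
time: 16.35
eef_pos: [0.4556, 0.0497, 0.0378]
ee_rot: [-2.017, -2.409, -0.0]
force: [0.1, -0.4, -5.6]
opening: 0.0439
gripper_force: 61.8
```

send_rows --steps '[-0.15,0,0,0,0,0,-0.15,0,0,0,0,0,0,0,0,0,0,0]'

```text
time: 16.73
eef_pos: [0.457, 0.0417, 0.0378]
ee_rot: [2.018, 2.408, -0.0]
force: [0.2, 0.4, -5.4]
opening: 0.0434
gripper_force: 61.8
```

```bash
python3 pz.py
```

```text
[0.457  0.0417 0.0378] [ 0.2  0.4 -5.4] a,b mm 0.038079801053637986 4.9985740110992625 yaw 10.062593548995807 barz 0.049920653501241696
```

send_rows --steps '[0,0,0.03,0,0,0,0,0,0,0,0,0]'

```text
time: 16.98
eef_pos: [0.4571, 0.0421, 0.0374]
ee_rot: [2.017, 2.408, 0.0]
force: [-2.3, -1.3, 2.3]
opening: 0.0437
gripper_force: 62.5
```

send_rows --steps '[-0.08,0,0.02,0,0,0,-0.04,0,0,0,0,0]'

```text
time: 17.23
eef_pos: [0.4572, 0.0419, 0.0374]
ee_rot: [-2.013, -2.408, -0.003]
force: [-4.2, 5.3, 8.8]
opening: 0.0435
gripper_force: 63.0
```

send_rows --steps '[-0.04,0,0,0,0,0,0,0,0,0,0,0]'

```text
time: 17.48
eef_pos: [0.4579, 0.0409, 0.0374]
ee_rot: [-2.013, -2.409, -0.004]
force: [-2.8, 5.1, 6.9]
opening: 0.0432
gripper_force: 62.9
```

The bar is touching the trough floor. I'll ease the load slightly and slide toward the stop.

send_rows --steps '[0,0,-0.02,0,0,0,-0.05,0,0,0,0,0,0,0,0,0,0,0]'

```text
time: 17.85
eef_pos: [0.4586, 0.0379, 0.0374]
ee_rot: [2.016, 2.409, 0.003]
force: [-1.0, 5.5, 4.6]
opening: 0.0437
gripper_force: 62.7
```

send_rows --steps '[-0.06,0,0,0,0,0,0,0,0,0,0,0]'

```text
time: 18.1
eef_pos: [0.4588, 0.0366, 0.0374]
ee_rot: [2.016, 2.409, 0.003]
force: [-1.0, 5.4, 4.7]
opening: 0.0437
gripper_force: 62.7
```

```bash
python3 pz.py
```

```text
[0.4588 0.0366 0.0374] [-1.   5.4  4.7] a,b mm 0.7259601310892544 -0.3562254858190103 yaw 10.155810953786585 barz 0.04948109387080364
```

send_rows --steps '[-0.06,0,0,0,0,0,0,0,0,0,0,0]'

```text
time: 18.35
eef_pos: [0.4588, 0.0366, 0.0374]
ee_rot: [-2.014, -2.409, -0.004]
force: [-2.3, 10.0, 4.9]
opening: 0.0435
gripper_force: 62.7
```

send_rows --steps '[-0.06,0,0,0,0,0,0,0,0,0,0,0]'

```text
time: 18.6
eef_pos: [0.4588, 0.0365, 0.0374]
ee_rot: [-2.012, -2.408, -0.005]
force: [-2.5, 13.3, 5.4]
opening: 0.0435
gripper_force: 62.7
```

The bar is against the stop: the position is fixed while the force climbs to 13 N. I'll relax the push and let go.

send_rows --steps '[0.05,0,-0.02,0,0,0,0,0,0,0,0,0]'

```text
time: 18.85
eef_pos: [0.4586, 0.0365, 0.0374]
ee_rot: [-2.013, -2.41, -0.003]
force: [-0.6, 10.2, 0.1]
opening: 0.0434
gripper_force: 62.4
```

send_rows --steps '[0,0,0,0,0,0,0,0,0,0,0,0,0,0,0,0,0,0,0,0,0,0,0,0,0,0,0,0,0,0,0,0,0,0,0,0]' --hand 0

```text
time: 19.6
eef_pos: [0.4584, 0.0339, 0.0375]
ee_rot: [-2.017, -2.409, 0.0]
force: [-1.1, 0.2, -0.6]
opening: 0.0855
gripper_force: 0.0
```

send_rows --steps '[0,0,-0.3,0,0,0,0,0,-0.6,0,0,0,0,0,-0.9,0,0,0,0,0,-0.9,0,0,0,0,0,-0.9,0,0,0,0,0,-0.9,0,0,0,0,0,-0.9,0,0,0,0,0,-0.5,0,0,0]'

```text
time: 20.6
eef_pos: [0.459, 0.0339, 0.187]
ee_rot: [2.016, 2.408, 0.004]
force: [0.2, -0.1, 0.1]
opening: 0.0858
gripper_force: 0.0
```

Run:
```python
from fit import *
s,p,r=state(); print(p,s["force"],s["opening"],s["time"])
c=np.array([.458,.0368]); y=np.radians(11.4); u=np.array([np.cos(y),np.sin(y)]); v=np.array([-np.sin(y),np.cos(y)])
for n,o in [("wrist","pics/w4.png"),("top",None)]:
    W=see(n,o); Q=box(W,c,.09,.062,.078); a=(Q[:,:2]-c)@u; b=(Q[:,:2]-c)@v
    k=(abs(a)<.03)&(Q[:,2]>.0665); print(n,"lands",rect(Q[k]),"a",np.percentile(a[k],[1,99]),"b",np.percentile(b[k],[.5,99.5]),"z",np.median(Q[k,2]))
    g=(abs(a)<.003); print(" groove z",np.median(Q[g,2]),"L/R",np.median(Q[k&(a<-.006),2]),np.median(Q[k&(a>.006),2]), "ends", np.median(Q[k&(b<-.03),2]),np.median(Q[k&(b>.03),2]))
    print(" plate",rect(box(W,c,.14,.006,.0145)))
```

```text
[0.45898155 0.03390612 0.18702647] [ 0.16647021 -0.05631919  0.12378582] 0.08584036692394062 20.6
wrist lands (array([458.4,  36.8]), array([ 28.5, 140.1]), 11.5) a [-0.01315055  0.01374632] b [-0.06879791  0.069317  ] z 0.06938749851668408
 groove z 0.06701484461016433 L/R 0.06989512721711866 0.06993775029643273 ends 0.06942233340359838 0.06931550076519954
 plate (array([458. ,  36.8]), array([110.3, 189.8]), 11.4)
top lands (array([453.4,  56.3]), array([30.9, 99.1]), 11.4) a [-0.01458523  0.0139129 ] b [-0.02851048  0.06898485] z 0.0697903293189388
 groove z 0.06767834484924573 L/R 0.07026069949079661 0.07050794057351006 ends nan 0.0697740494121285
 plate (array([451.5,  61.5]), array([266.6, 197.8]), 29.2)
  return _methods._mean(a, axis=axis, dtype=dtype,
  ret = ret.dtype.type(ret / rcount)
```

View pics/w4.png

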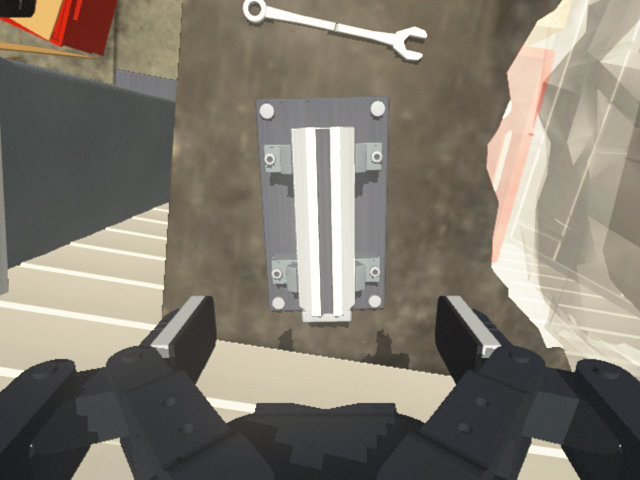

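The bar sits in both saddles with the keyway up and its lower end (323,310) at the stop. Its offset from the seat is under 0.5 mm both across and in height, its yaw is within 0.1°, and the gripper is clear. I'll hand in.

```bash
python3 -c "
from rig import ticket
print(ticket.sign_off())"
```

```text
the job is handed in; nothing more can be done
None
```

The job is handed in: I rolled the bar over two flats, resting on each, then set it keyway up in both saddles against the end stop and let go, all in about 21 s; my last look put it within about 0.5 mm of the seat, but no verdict came back.

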